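# Gauge the slot of a plaster mould

## Robot

A 7-joint arm with a two-finger parallel gripper is mounted at the origin on the work surface. World frame = base frame: x ahead of the robot, y to its left, z up, the work surface at z = 0. Lengths are in m, angles in rad, forces in N, time in s.
With the tool pointing down it reaches from about 0.425 to 0.925 m from the base axis. Payload 6.8 kg.
Tool frame: the origin (TCP) lies between the finger pads; the fingertips stand r.tips_ahead ahead of it and the grasp point (between the pads) lies 5 mm behind it (r.tips_ahead is the distance from the TCP to the fingertips, in m); z points along the fingers, y is the line along which they close (so a half turn about z gives the same grasp; the last joint's range is limited). The gripper opens to 85 mm and grips with 20 to 120 N. Pads are 22 mm wide; open, the fingers measure 114 mm over their backs; the gripper's body (76 mm by 85 mm) begins 54 mm behind the grasp point. The pads swing forward as they close: fully open they stand 13 mm farther back than shut.
Start: joints at [-1.313, 0.477, 0.022, 1.555, -0.011, 1.109, -0.083], TCP at [0.241, 0.63, 0.245] pointing down, gripper open.
Joint ranges: [-2.96, 2.96], [-0.34, 2.1], [-1.41, 1.46], [0.24, 2.44], [-1.37, 4.51], [0.17, 1.92], [-2.96, 2.96]. Speed limits (rad/s): [2.39, 2.39, 3.14, 3.14, 3.14, 3.14, 3.14].

## Interface

Orientations are given as a rotation vector (axis times angle).
In Python, from bench import r gives the robot as it stands.
- The arm moves only by the tool move_arm, never from a script. Its argument "rows" is one flat list of numbers, 4 for each row, row after row: the shift along the tool's x, y, z in cm, then the turn about the tool's z in degrees. In form: [tx, ty, tz, twist, tx, ty, tz, twist, ...]. A call has 1 to 10 rows; each row is the pose to reach, as a shift and turn from the pose commanded when the call began, along the tool's axes at that moment; what a row does not reach only later rows make up. A row lasts 1/8 s, in which the tool goes at most 62.5 mm and 10.7 degrees, less where a joint would pass 70% of its speed; a pose out of reach is approached as far as the arm can. A call with a gripper value outside its range is refused whole. "fingers" is the opening, from 0 (shut) to 1 (fully open), set as the call begins (left out, the last holds). The fingers move at their own pace and stop on an object; "newtons" is the grip in N (left out, the last holds). Time passes only in rows, so rows that repeat a pose let the fingers close. It gives the time, the measured TCP pose, the force, the opening and the grip force at its end, in the units of the state.
- r.get_obs(): the state, without advancing time (a new reading comes with each control period).
- r.grab_frame(name): name is "side" or "top"; returns the picture (400x640x3 uint8, blue, green, red); there is no depth.
- r.camera_params(name): a dict with "fx", "fy", "cx", "cy" (pixels), "world_from_camera" (4x4, takes a point from camera to world coordinates). Camera axes: x right, y down, z forward; pixel columns grow to the right and rows downward; lengths in m; the calibration is good to about 2 mm. A picture is of the moment at which its call begins. camera_params takes no time and is no camera call.
- r.hand_in(): hands the job in; it is judged then, once.
The state is a dict: "clock": time; "joints": joint angles; "qvel": joint speeds; "tau": joint torques, N m; "tcp_pos": TCP position; "orientation": TCP orientation; "contact_force": force on the tool from outside, world axes, zero at the start; "moment": the same for the moment, N m; "grip_width": finger opening in m; "gripper_force": force on a finger pad.
Only numpy, scipy, OpenCV 4.12 (cv2) and the standard library are available. Lean on these libraries where they do the work, as an engineer would, in place of code of your own. Each camera call takes 0.05 s, during which the arm holds its last target. There are 200 camera calls.

## Task

Lift the cover plate off the plaster mould's two pins and lay it flat in the middle of the empty wooden board. Then take the gauge with the widest blade from the rack and guide it (do not let it drop) straight down into the slot in the mould's top until its cross bar rests flat on the mould, and let go. Leave the other two gauges in the rack and do not disturb anything else on the bench.

Things in the scene. Friction and masses are not known exactly. Their poses are not given: they have to be found in the camera images.
- mould: fixed white plaster mould, 134 x 190 mm (x, y) with its 10 mm base, top face at z = 80 mm; origin under its centre. Two 10 mm brass pins stand 14 mm high on the top face at y = -75 and +75 mm on its long centre line. Covered by the cover plate at the start.
- slot (a point): centre of the slot's mouth, on the mould's top face midway between the pins (80 mm above the mould's origin). The slot is 54 mm long along the mould's y, 10 mm wide along its x, 70 mm deep, vertical, square-edged. Same axes as the mould.
- cover: loose plywood cover plate, 116 x 176 x 8 mm (x, y, z), 0.18 to 0.31 kg, origin at the centre of its underside. It starts on the mould, origin at the slot's mouth, axes along the mould's; two 14 mm holes at y = -75, +75 mm sit loosely over the pins, which stand 6 mm out of it. At its centre an upright ridge handle, 14 mm thick (x), 90 mm long (y), from z = 8 to 44 mm.
- board: fixed empty dark wooden board, 150 x 200 x 18 mm (x, y, z), origin under its centre, flat top at z = 18 mm: the place for the cover.
- rack: fixed dark wooden rack, 110 x 220 mm (x, y), origin under its centre. Two rails along y at x = -36, +36 mm (12 mm wide, 60 mm gap), tops at z = 75 mm, on four corner posts; floor at z = 10 mm. Three loose gauges hang between the rails, cross bars lying across them, about 66 mm apart along y, in any order.
- gauge_wide: loose gauge with the widest blade, 0.11 to 0.22 kg. Origin: centre of the underside of its cross bar (100 x 20 x 12 mm). Above it a grip tab 48 wide (x), 10 thick (y), z = 12 to 54 mm. Below, a flat steel blade 48 wide (x), 6 thick (y), to z = -48 mm, then a tip 38 wide, 4 thick, to z = -60. Same either way round. Home: origin at the slot's mouth, x along the slot's y.
- gauge_mid: another gauge, the same but for tab and blade 34 mm wide; stays in the rack.
- gauge_narrow: another gauge, the same but for tab and blade 20 mm wide; stays in the rack.
- bottle: bystander: amber bottle, 62 mm across, 190 mm high, origin under its centre.
- jar: bystander: terracotta-coloured jar, 76 mm across, 120 mm high, origin under its centre.
- bowl: bystander: red plastic bowl, 96 mm across, 50 mm high, origin under its centre.
- plaster_block: bystander: plaster block, 70 x 55 x 60 mm, origin under its centre.
- rasp: bystander: hand tool with a handle, 190 mm long, lying along its x.
- brush: bystander: brush, 170 mm long, lying along its x.
- shutter: bystander: small plywood shuttering board, 150 x 90 x 22 mm, lying flat, origin under its centre.

How it is judged:
By the outcome, as a careful person would: the job done as asked, in the order asked, and still so for the second after the job is handed in, with the robot touching nothing.
It also fails if it takes over 70 s, if anything falls off the work surface, if the arm or the gripper's body presses on something with over 40 N, if the wrist force passes 120 N, or if a joint passes its speed limit or range.

## Working session

There is one attempt and no reset: what is moved stays moved. The work goes in short steps, Python scripts to look and compute and a tool call to move; the robot and the scene stay as the last step left them, time stands still between calls to the robot, and variables do not carry over. Pictures are saved under pics/ and viewed, at most 10 in all, crops included, and the job is handed in when it is done.

Besides the shell and the picture viewer there is one more tool, called after "Emit:" in YAML: its name, and indented under it one key for each argument. move_arm: Moves the arm, as the interface text tells. Its arguments: {"type":"object","properties":{"rows":{"type":"array"},"fingers":{"type":"number"},"newtons":{"type":"number"}},"required":["rows"]}

```bash
mkdir -p pics; ls; python3 - <<'E'
from bench import r
import cv2
for n in("side","top"):
    cv2.imwrite(f"pics/{n}0.png",r.grab_frame(n)); p=r.camera_params(n); print(n,p)
print(r.get_obs(), r.tips_ahead)
E
```

```text
pics
side {'fx': 437.61780043541455, 'fy': 437.61780043541455, 'cx': 306.6594866386702, 'cy': 205.00317173239438, 'world_from_camera': array([[ 0.94340028, -0.26041571,  0.20537668,  0.30799599],
       [-0.33165103, -0.73724345,  0.58862526, -0.72393634],
       [-0.00187465, -0.62342262, -0.78188281,  1.02861254],
       [ 0.        ,  0.        ,  0.        ,  1.        ]])}
top {'fx': 392.2740866996752, 'fy': 392.2740866996752, 'cx': 326.4280910243339, 'cy': 193.515561556286, 'world_from_camera': array([[-2.17737419e-02, -9.98025365e-01,  5.89175278e-02,
         4.63217553e-01],
       [-9.99762914e-01,  2.17274236e-02, -1.42673703e-03,
        -3.57943138e-03],
       [ 1.43793659e-04, -5.89346247e-02, -9.98261834e-01,
         1.23670480e+00],
       [ 0.00000000e+00,  0.00000000e+00,  0.00000000e+00,
         1.00000000e+00]])}
{'clock': 0.1, 'joints': array([-1.31310578,  0.47775622,  0.02233593,  1.55632316, -0.01149019,
        1.10927183, -0.0831144 ]), 'qvel': array([-0.00063798, -0.00255097, -0.00070661, -0.00323019, -0.00146586,
       -0.00111958,  0.00042354]), 'tau': array([ 5.20555564e-03, -5.97759748e+01,  1.61436148e+00, -2.81954634e+01,
        1.29078139e-02,  4.95762943e-03, -8.47073665e-06]), 'tcp_pos': array([0.2412697 , 0.6298834 , 0.24440919]), 'orientation': array([-5.71327674e-01, -3.08902842e+00,  2.54646562e-03]), 'contact_force': array([-0.9395806 ,  0.12330181,  1.14360723]), 'moment': array([-0.0372484 ,  0.00366591, -0.01207409]), 'gripper_force': 0.0, 'grip_width': 0.08506721872748318} 0.014
```

View pics/side0.png

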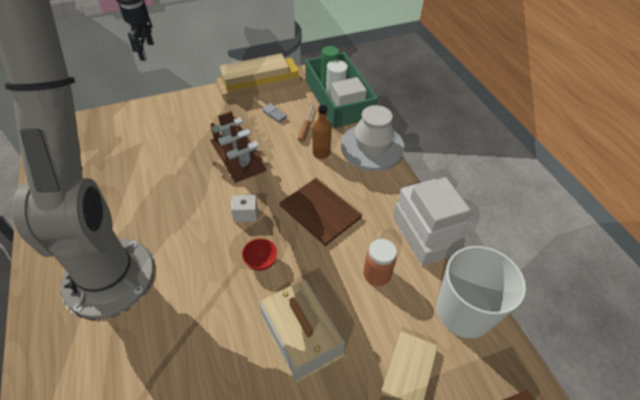

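View pics/top0.png

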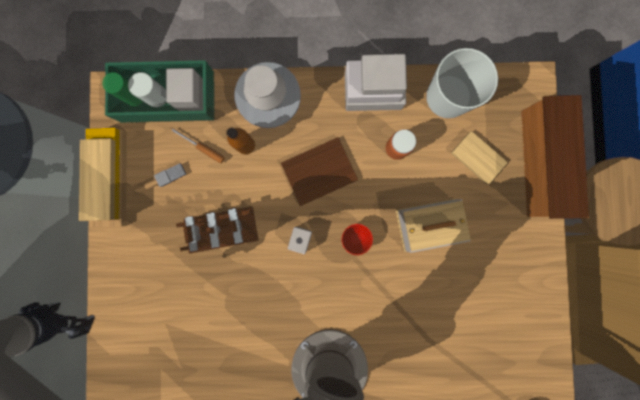

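The side view shows the rack at about (238,145), the board at (320,210) and the covered mould at (303,325). In the top view they are at (218,230), (320,170) and (433,226). I'll enlarge these next.

```bash
python3 - <<'E'
import cv2,numpy as np
def tile(n,x,y,w,h,W,H,s0=10):
    im=cv2.imread(f"pics/{n}0.png")[y:y+h,x:x+w]; o=cv2.resize(im,(W,H),interpolation=cv2.INTER_CUBIC)
    for i in range(0,w,s0):
        c=int(i*W/w); cv2.line(o,(c,0),(c,6),(0,255,255),1); cv2.putText(o,str(x+i),(c+1,16),0,.33,(0,255,255),1)
    for j in range(s0,h,s0):
        c=int(j*H/h); cv2.line(o,(0,c),(6,c),(0,255,255),1); cv2.putText(o,str(y+j),(8,c+4),0,.33,(0,255,255),1)
    return o
a=np.vstack([np.hstack([tile("top",170,195,100,75,400,300),tile("top",385,190,100,75,400,300)]),
 np.hstack([tile("side",195,105,80,80*3//4,400,300),tile("side",250,280,100,100*3//4+25,400,300) if 0 else tile("side",240,280,120,90,400,300)])])
cv2.imwrite("pics/z1.png",a)
a=np.hstack([tile("top",270,130,100,75,400,300),tile("side",270,170,100,75,400,300)])
cv2.imwrite("pics/z2.png",a)
E
```

```text
(no output)
```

View pics/z1.png

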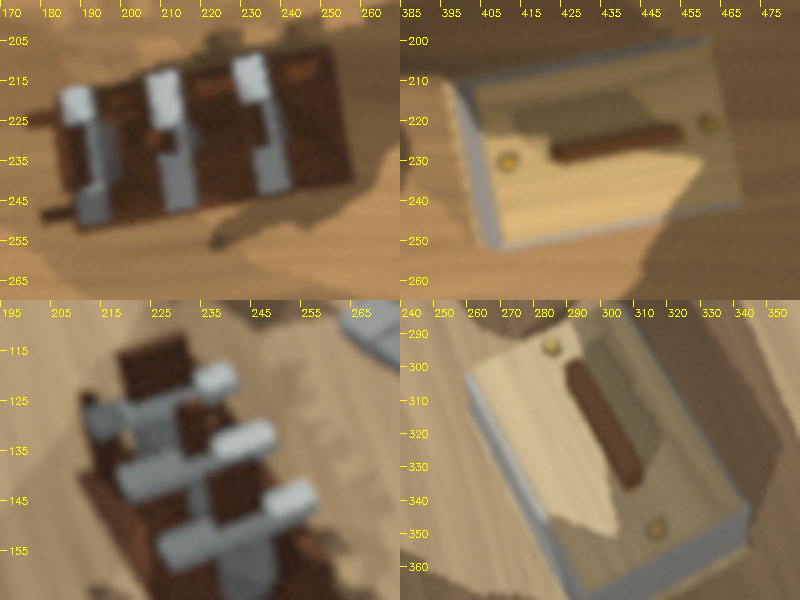

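View pics/z2.png

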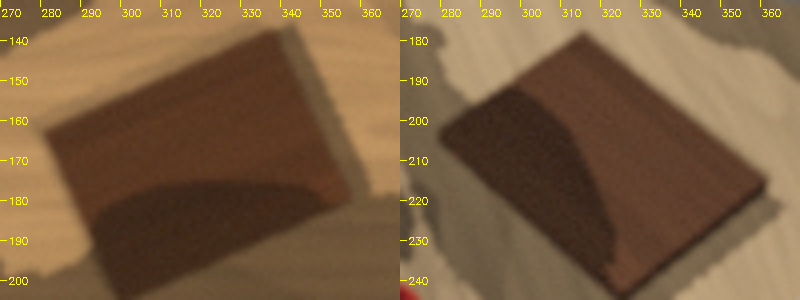

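In the zoomed crops the pins are at top (412,230) and (462,220.5), and side (285.6,294) and (316.5,349). The leftmost gauge in the top view (column ~192) looks widest, so I'll check the rack with more contrast.

```bash
cat > h.py <<'E'
import cv2,numpy as np
from bench import r
def tile(f,x,y,w,h,W,H,s0=5,g=1.0):
    im=f[y:y+h,x:x+w]; o=cv2.resize(im,(W,H),interpolation=cv2.INTER_CUBIC)
    o=np.uint8(255*(o/255.)**g)
    for i in range(0,w,s0):
        c=int(i*W/w); cv2.line(o,(c,0),(c,6),(0,255,255),1); cv2.putText(o,str(x+i),(c+1,16),0,.33,(0,255,255),1)
    for j in range(s0,h,s0):
        c=int(j*H/h); cv2.line(o,(0,c),(6,c),(0,255,255),1); cv2.putText(o,str(y+j),(8,c+4),0,.33,(0,255,255),1)
    return o
P={n:r.camera_params(n) for n in("top","side")}
def proj(n,X):
    p=P[n]; T=np.linalg.inv(p["world_from_camera"]); X=np.atleast_2d(X); c=X@T[:3,:3].T+T[:3,3]
    return np.c_[p["fx"]*c[:,0]/c[:,2]+p["cx"],p["fy"]*c[:,1]/c[:,2]+p["cy"]]
def ray(n,uv):
    p=P[n];T=p["world_from_camera"]; d=T[:3,:3]@[(uv[0]-p["cx"])/p["fx"],(uv[1]-p["cy"])/p["fy"],1]
    return T[:3,3],d
def atz(n,uv,z):
    o,d=ray(n,uv); return o+d*(z-o[2])/d[2]
def tri(a,b):
    (o1,d1),(o2,d2)=ray("top",a),ray("side",b)
    s=np.linalg.lstsq(np.c_[d1,-d2],o2-o1,rcond=None)[0]; p,q=o1+s[0]*d1,o2+s[1]*d2
    return (p+q)/2, np.linalg.norm(p-q)
E
python3 - <<'E'
from h import *
t,s=[cv2.imread(f"pics/{n}0.png") for n in("top","side")]
cv2.imwrite("pics/z3.png",np.hstack([tile(t,178,202,50,50,400,600//1-200,5,.5),tile(s,205,110,50,50,400,400,5,.5)]))
np.set_printoptions(precision=4,suppress=True)
A,B=tri((412,230.25),(285.6,294.1)),tri((462.25,220.5),(316.5,349)); print("pins",A,B,np.linalg.norm(A[0]-B[0]))
m=(A[0]+B[0])/2; v=(A[0]-B[0])[:2]; print("mould",m,"yaw of +y",np.degrees(np.arctan2(v[1],v[0]))-90)
# board corners: top view at z=18, side view
bt=[(281.5,162.5),(339,138.5),(357.5,180),(299,205)]; bs=[(316,178),(361.5,215),(325,244.5),(279.5,203.5)]
ct=np.array([atz("top",u,.018) for u in bt]); cs=np.array([atz("side",u,.018) for u in bs]); print(ct,ct.mean(0)); print(cs,cs.mean(0))
for c in(ct,cs):print(cv2.minAreaRect(np.float32(c[:,:2])))
for ends,n in(((( 188.5,219),(194,250)),"g1"),):pass
E
```

```text
pins (array([ 0.4185, -0.2528,  0.0868]), np.float64(0.000666188302635547)) (array([ 0.443 , -0.4008,  0.0862]), np.float64(0.0008816318115193522)) 0.14995093535873308
mould [ 0.4307 -0.3268  0.0865] yaw of +y 9.37680222863547
[[ 0.6353  0.133   0.018 ]
 [ 0.7072 -0.0485  0.018 ]
 [ 0.5752 -0.1031  0.018 ]
 [ 0.5013  0.0806  0.018 ]] [0.6048 0.0155 0.018 ]
[[ 0.6364  0.1284  0.018 ]
 [ 0.7111 -0.0511  0.018 ]
 [ 0.5749 -0.1112  0.018 ]
 [ 0.4995  0.0691  0.018 ]] [0.6055 0.0088 0.018 ]
((0.6050083637237549, 0.015638992190361023), (0.14391297101974487, 0.1981000155210495), 21.929014205932617)
((0.6056649684906006, 0.008593171834945679), (0.14921291172504425, 0.19735950231552124), 22.71055793762207)
```

View pics/z3.png

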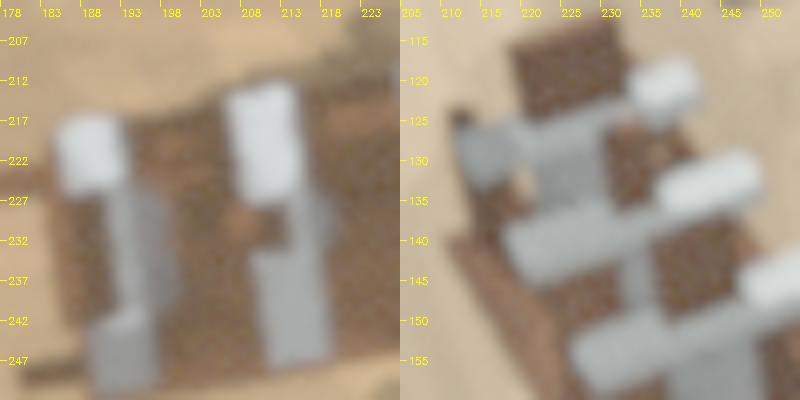

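Gauge 1, at top (190.7,234), has the longest dark tab: rows 226–241, about 15 px or 48 mm. It's the widest.

```bash
cat >> h.py <<'E'
from scipy.spatial.transform import Rotation as Ro
np.set_printoptions(precision=4,suppress=True)
def rel(pos,ydeg):
    "tool-frame shift (cm) and twists (deg) from the measured pose; ydeg = world heading wanted for the tool's y"
    o=r.get_obs(); R=Ro.from_rotvec(o["orientation"]).as_matrix()
    h=np.degrees(np.arctan2(R[1,1],R[0,1])); tw=-(ydeg-h)   # tool z is down
    tw=(tw+180)%360-180
    print("shift cm",(R.T@(np.array(pos)-o["tcp_pos"])*100).round(2),"twist",round(tw,1),"or",round((tw+360)%360-180,1),"| R",R[:,0],R[:,1],"j",o["joints"].round(2))
E
python3 - <<'E'
from h import *
from scipy.optimize import least_squares
C=np.array([[75,100],[75,-100],[-75,-100],[-75,100]])/1000
def box(p): c,s=np.cos(p[2]),np.sin(p[2]); return np.c_[C@np.array([[c,s],[-s,c]])+p[:2],np.full(4,.018)]
T=np.array([(280.5,163.3),(339.5,138),(357.5,180)]); S=np.array([(315.5,178),(361.7,215.5),(324,242.8),(279.5,204)])
for w in((1,1),(1,0),(0,1)):
    f=lambda p:np.r_[w[0]*(proj("top",box(p))[:3]-T).ravel(),w[1]*(proj("side",box(p))-S).ravel()]
    q=least_squares(f,[.605,.012,.38]); print("board",q.x[:2],np.degrees(q.x[2]),f(q.x).round(1))
for a,b in(((423,228.75),(292.2,298.6)),((455.75,223),(309.6,334.6))): print("ridge",*tri(a,b))
e=[tri((187.8,216.3),(242.5,119.5)),tri((193.5,251.2),(212.5,127.5))]; print("g1",e,(e[0][0]+e[1][0])/2, np.linalg.norm(e[0][0]-e[1][0]))
for u in((187.8,216.3),(193.5,251.2)): print(atz("top",u,.087))
for u in((242.5,119.5),(212.5,127.5)): print(atz("side",u,.087))
rel((.5,.15,.245),9.4); 
E
```

```text
board [0.6043 0.0127] 22.78794373659051 [ 0.7 -0.6  0.1 -1.1  1.7  0.4 -0.6 -1.1  0.  -0.8  0.3  1.  -1.7 -1.9]
board [0.6031 0.0155] 22.65269184872495 [-0.1 -0.3 -0.7 -0.6  0.9  0.9 -0.  -0.  -0.  -0.  -0.   0.  -0.  -0. ]
board [0.6048 0.0103] 22.665027208547524 [ 0.  -0.   0.  -0.   0.   0.  -0.1 -0.6  0.6 -0.1  0.7  1.7 -1.2 -1.4]
ridge [ 0.4248 -0.2798  0.1099] 0.004373248881460873
ridge [ 0.4365 -0.3739  0.1091] 0.0010251980829514887
g1 [(array([0.4758, 0.4051, 0.0757]), np.float64(0.005242983475429341)), (array([0.3737, 0.3842, 0.0886]), np.float64(0.00458271263587636))] [0.4248 0.3947 0.0822] 0.10498448934330193
[0.4731 0.4017 0.087 ]
[0.3713 0.3852 0.087 ]
[0.4763 0.3911 0.087 ]
[0.3761 0.3853 0.087 ]
shift cm [-41.33 -35.56   0.  ] twist 59.6 or -120.4 | R [-0.9338  0.3577 -0.0001] [ 0.3577  0.9338 -0.0016] j [-1.31  0.48  0.02  1.56 -0.01  1.11 -0.08]
```

Emit:
move_arm:
  rows: [-4, -3.5, 0, 6, -8.2, -7, 0, 12, -12.4, -10.6, 0, 18, -16.5, -14.2, 0, 24, -20.6, -17.8, 0, 30, -24.8, -21.4, 0, 36, -29, -25, 0, 42, -33, -28.5, 0, 48, -37.2, -32, 0, 54, -41.3, -35.6, 0, 59.6]
  fingers: 1

```text
clock: 1.35
tcp_pos: [0.5002, 0.1486, 0.2452]
orientation: [-2.035, -2.394, -0.0]
contact_force: [0.9, 0.3, 0.1]
grip_width: 0.0852
gripper_force: 0.0
```

```bash
python3 - <<'E'
from h import *
rel((.431,-.327,.20),9.4); print(r.get_obs()["tcp_pos"])
E
```

```text
shift cm [-45.82 -14.49   4.52] twist -0.1 or 179.9 | R [-0.1611  0.9869  0.0002] [ 0.9869  0.1611 -0.0001] j [-0.77  0.23  0.43  1.94 -0.11  0.99 -0.13]
[0.5002 0.1486 0.2452]
```

Emit:
move_arm:
  rows: [-4.6, -1.4, 0, 0, -9.2, -2.9, 0, 0, -13.7, -4.3, 0, 0, -18.3, -5.8, 0, 0, -23, -7.2, 0, 0, -28, -8.8, 1, 0, -33, -10.4, 2, 0, -38, -12, 3, 0, -42, -13.3, 4, 0, -45.8, -14.5, 4.5, 0]

```text
clock: 2.6
tcp_pos: [0.431, -0.3266, 0.1995]
orientation: [-2.031, -2.395, 0.001]
contact_force: [0.5, 0.4, 0.4]
grip_width: 0.085
gripper_force: 0.0
```

```bash
python3 - <<'E'
from h import *
rel((.431,-.327,.11),9.4); print(r.get_obs()["tcp_pos"])
f=r.grab_frame("side");g=r.grab_frame("top"); cv2.imwrite("pics/a1.png",np.hstack([tile(f,240,250,120,120,400,400,10),tile(g,380,170,100,100,400,400,10)]))
E
```

```text
shift cm [-0.05  0.    8.95] twist 0.0 or -180.0 | R [-0.1636  0.9865  0.0007] [ 0.9865  0.1636 -0.0011] j [ 0.    0.36  0.67  1.96 -0.28  0.92  0.97]
[ 0.431  -0.3266  0.1995]
```

View pics/a1.png

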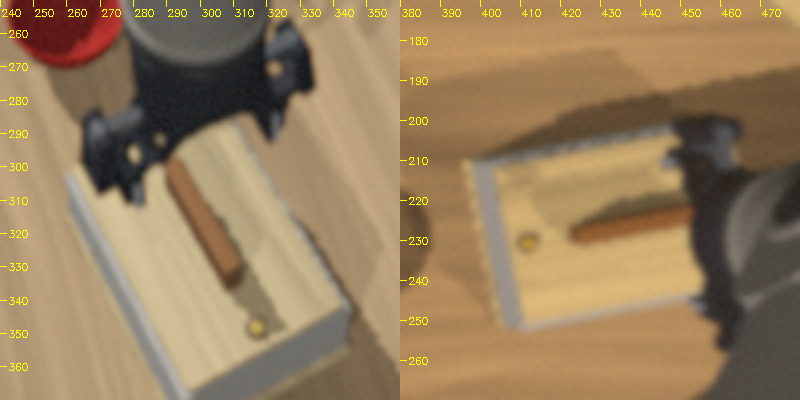

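The picture shows the open fingers straddling the ridge, with finger ends near side (275,303) and (320,285). The clearances look fine, so I'll descend.

Emit:
move_arm:
  rows: [0, 0, 2, 0, 0, 0, 4, 0, 0, 0, 6, 0, 0, 0, 7.5, 0, 0, 0, 8.5, 0, 0, 0, 9, 0, 0, 0, 9, 0]

```text
clock: 3.58
tcp_pos: [0.4319, -0.3254, 0.1103]
orientation: [-2.031, -2.397, -0.0]
contact_force: [0.6, -0.9, -0.3]
grip_width: 0.0853
gripper_force: 0.0
```

Emit:
move_arm:
  rows: [0, 0, 0, 0, 0, 0, 0, 0, 0, 0, 0, 0, 0, 0, 0, 0, 0, 0, 0, 0, 0, 0, 0, 0, 0, 0, 0, 0, 0, 0, 0, 0]
  fingers: 0
  newtons: 70

```text
clock: 4.58
tcp_pos: [0.432, -0.3255, 0.1106]
orientation: [2.031, 2.396, 0.0]
contact_force: [-0.4, 0.8, 6.3]
grip_width: 0.0129
gripper_force: 69.3
```

Emit:
move_arm:
  rows: [0, 0, -0.5, 0, 0, 0, -1, 0, 0, 0, -1.6, 0, 0, 0, -2.5, 0, 0, 0, -4, 0, 0, 0, -5.5, 0, 0, 0, -7, 0, 0, 0, -8.2, 0, 0, 0, -9, 0, 0, 0, -9, 0]

```text
clock: 5.82
tcp_pos: [0.4321, -0.3255, 0.2008]
orientation: [2.03, 2.396, 0.001]
contact_force: [-0.3, 0.1, -1.5]
grip_width: 0.0127
gripper_force: 68.4
```

```bash
python3 - <<'E'
from h import *
o=r.get_obs();print(o["tcp_pos"],o["contact_force"],o["grip_width"])
rel((.604,.0127,.20),22.7)
E
```

```text
[ 0.4321 -0.3255  0.2008] [-0.2798  0.1065 -1.5127] 0.012716122206660484
shift cm [30.54 22.51  0.09] twist -13.3 or 166.7 | R [-0.1641  0.9864 -0.0004] [0.9864 0.1641 0.0008] j [-0.    0.36  0.67  1.96 -0.28  0.92  0.97]
```

Emit:
move_arm:
  rows: [1, 0.7, 0, -0.4, 3.5, 2.6, 0, -1.5, 7.5, 5.5, 0, -3.3, 12, 8.8, 0, -5.2, 16.5, 12.2, 0, -7.2, 21, 15.5, 0, -9.1, 25, 18.4, 0, -11, 28, 20.6, 0, -12.2, 30, 22.1, 0, -13, 30.5, 22.5, 0, -13.3]

```text
clock: 7.08
tcp_pos: [0.6041, 0.0134, 0.1999]
orientation: [-1.738, -2.617, 0.001]
contact_force: [0.1, -0.6, -1.9]
grip_width: 0.0132
gripper_force: 68.4
```

```bash
python3 - <<'E'
from h import *
o=r.get_obs();print(o["tcp_pos"],o["contact_force"],o["grip_width"])
f=r.grab_frame("side");g=r.grab_frame("top"); cv2.imwrite("pics/a2.png",np.hstack([tile(f,250,120,140,140,400,400,10),tile(g,260,110,120,120,400,400,10)]))
rel((.604,.0127,.051),22.7)
E
```

```text
[0.6041 0.0134 0.1999] [ 0.0814 -0.5922 -1.9351] 0.013234827529151444
shift cm [ 0.11  0.09 14.91] twist -0.0 or 180.0 | R [-0.3857  0.9226 -0.0005] [ 0.9226  0.3857 -0.0007] j [-0.51  0.44  0.52  1.8  -0.26  0.96  0.51]
```

View pics/a2.png

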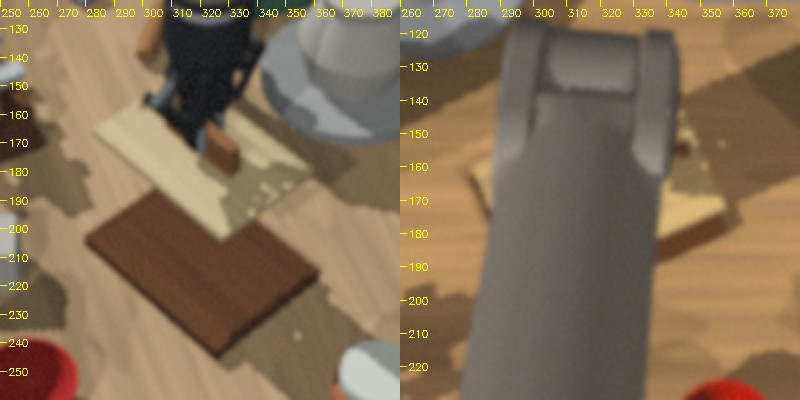

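The cover hangs level over the board and is parallel to it. I'll lower it.

Emit:
move_arm:
  rows: [0, 0, 2, 0, 0.1, 0, 5, 0, 0.1, 0.1, 8, 0, 0.1, 0.1, 11, 0, 0.1, 0.1, 13, 0, 0.1, 0.1, 14, 0, 0.1, 0.1, 14.5, 0, 0.1, 0.1, 14.8, 0, 0.1, 0.1, 14.8, 0]

```text
clock: 8.3
tcp_pos: [0.6047, 0.0137, 0.0527]
orientation: [1.739, 2.615, 0.001]
contact_force: [-0.2, -0.0, -1.5]
grip_width: 0.0128
gripper_force: 68.4
```

Emit:
move_arm:
  rows: [0, 0, 0.1, 0, 0, 0, 0.2, 0, 0, 0, 0.3, 0, 0, 0, 0.3, 0]

```text
clock: 8.8
tcp_pos: [0.6043, 0.0137, 0.0492]
orientation: [-1.74, -2.616, 0.0]
contact_force: [0.2, -0.9, -1.8]
grip_width: 0.013
gripper_force: 68.4
```

Emit:
move_arm:
  rows: [0, 0, 0.05, 0, 0, 0, 0.1, 0, 0, 0, 0.15, 0, 0, 0, 0.15, 0]

```text
clock: 9.3
tcp_pos: [0.6043, 0.0137, 0.0486]
orientation: [-1.74, -2.615, -0.001]
contact_force: [-3.0, -0.2, 6.6]
grip_width: 0.0128
gripper_force: 69.7
```

Emit:
move_arm:
  rows: [0, 0, 0, 0, 0, 0, 0, 0, 0, 0, 0, 0, 0, 0, 0, 0]
  fingers: 0.6

```text
clock: 9.8
tcp_pos: [0.6043, 0.0137, 0.0477]
orientation: [-1.74, -2.616, 0.0]
contact_force: [-0.5, -0.6, -0.0]
grip_width: 0.0513
gripper_force: 0.0
```

Emit:
move_arm:
  rows: [0, 0, -1, 0, 0, 0, -3, 0, 0, 0, -6, 0, 0, 0, -10, 0, 0, 0, -14, 0, 0, 0, -18, 0, 0, 0, -20, 0]

```text
clock: 10.68
tcp_pos: [0.6053, 0.0132, 0.252]
orientation: [1.739, 2.612, 0.005]
contact_force: [-0.1, -0.6, 0.6]
grip_width: 0.0512
gripper_force: 0.0
```

```bash
python3 - <<'E'
from h import *
o=r.get_obs();print(o["tcp_pos"],o["contact_force"],o["grip_width"])
rel((.424,.392,.245),90+9.4); rel((.424,.25,.245),90+9.4)
E
```

```text
[0.6053 0.0132 0.252 ] [-0.0857 -0.6014  0.6351] 0.05120818576099498
shift cm [41.94 -2.11  0.65] twist -76.7 or 103.3 | R [-0.3859  0.9226 -0.0009] [0.9225 0.3859 0.0048] j [-0.54  0.39  0.55  1.75 -0.23  1.06  0.48]
shift cm [28.84 -7.59  0.63] twist -76.7 or 103.3 | R [-0.3859  0.9226 -0.0009] [0.9225 0.3859 0.0048] j [-0.54  0.39  0.55  1.75 -0.23  1.06  0.48]
```

```bash
python3 - <<'E'
from h import *
f=r.grab_frame("side");g=r.grab_frame("top"); cv2.imwrite("pics/f1.png",f); cv2.imwrite("pics/g1.png",g)
cv2.imwrite("pics/b1.png",np.vstack([np.hstack([tile(g,175,200,64,48,400,300,5,.6),tile(f,200,108,64,48,400,300,5,.6)]),np.hstack([tile(g,395,195,80,60,400,300,5,.8),tile(f,245,270,120,120,400,300,10,.8) if 0 else tile(f,250,280,108,81,400,300,10,.8)])]))
E
```

```text
(no output)
```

View pics/b1.png

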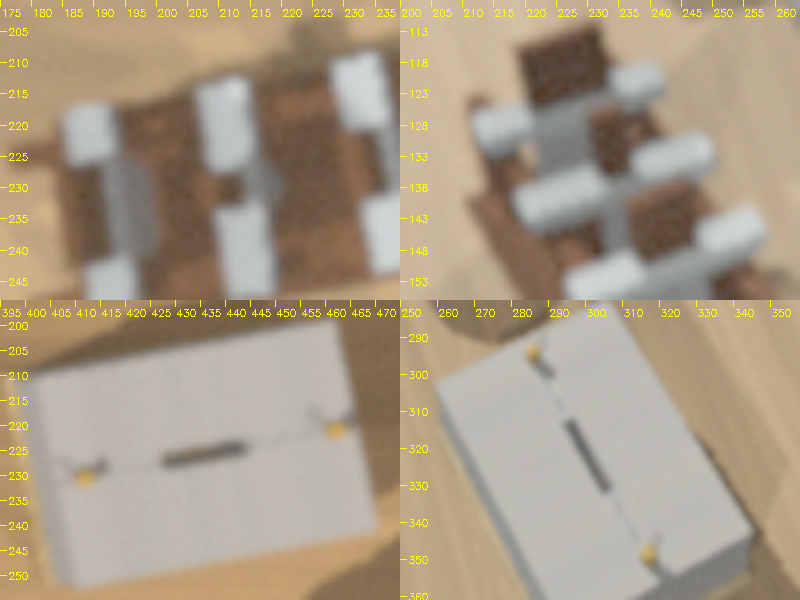

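Slot centre is at top (435.9,225.9) and side (300.5,322.1). The tab of gauge 1 is at top rows 226.6–241.1, and its upper edge in the side view is centred at (225.1,113.6).

```bash
python3 - <<'E'
from h import *
print("slot",tri((435.9,225.9),(300.5,322.1)),atz("top",(435.9,225.9),.08),atz("side",(300.5,322.1),.08))
A,B=tri((412,230.6),(285.6,294)),tri((462.2,221),(317.2,348.3)); d=A[0]-B[0]; print("pins",A,B,(A[0]+B[0])/2,np.degrees(np.arctan2(d[1],d[0]))-90)
print("g1 top",atz("top",(191,233.85),.087),"tab side",atz("side",(225.1,113.6),.129), "tri",tri((191,233.85),(227,124)))
# slot ends
for n,u in(("top",((427.6,227.3),(444.2,224.6))),("side",((295.1,312.9),(305.9,331.3)))):
    a,b=[atz(n,x,.08) for x in u]; d=a-b; print(n,d,np.degrees(np.arctan2(d[1],d[0]))-90)
rel((.424,.391,.245),99.2)
E
```

```text
slot (array([ 0.43  , -0.3262,  0.0762]), np.float64(0.0019100264064175457)) [ 0.4291 -0.3249  0.08  ] [ 0.4304 -0.3279  0.08  ]
pins (array([ 0.418 , -0.2528,  0.0874]), np.float64(0.0016915109490513482)) (array([ 0.4431, -0.4002,  0.0883]), np.float64(0.002281138326187744)) [ 0.4306 -0.3265  0.0878] 9.63846767730324
g1 top [0.4218 0.3924 0.087 ] tab side [0.4239 0.3871 0.129 ] tri (array([0.423 , 0.3943, 0.0806]), np.float64(0.002995048171622626))
top [-0.0068  0.0491  0.    ] 7.937649929130529
side [-0.0089  0.0502  0.    ] 10.113658034673662
shift cm [41.86 -2.2   0.62] twist -76.5 or 103.5 | R [-0.3861  0.9224 -0.0012] [0.9224 0.3861 0.0063] j [-0.54  0.39  0.55  1.75 -0.23  1.06  0.48]
```

Emit:
move_arm:
  rows: [4.2, -0.2, 0, -7.6, 8.4, -0.4, 0, -15.2, 12.6, -0.6, 0, -23, 16.8, -0.9, 0, -30.6, 21, -1.1, 0, -38.2, 25.2, -1.3, 0, -46, 29.4, -1.5, 0, -53.6, 33.6, -1.8, 0, -61.2, 38, -2, 0, -69, 41.8, -2.1, 0.5, -76.5]

```text
clock: 12.02
tcp_pos: [0.4222, 0.3923, 0.2427]
orientation: [0.261, -3.131, -0.0]
contact_force: [0.3, 0.3, 0.1]
grip_width: 0.0511
gripper_force: 0.0
```

```bash
python3 - <<'E'
from h import *
r.grab_frame("top");r.grab_frame("top")
o=r.get_obs();print(o["tcp_pos"],o["qvel"].round(3)); rel((.423,.391,.11),99.2)
E
```

```text
[0.4197 0.3953 0.2417] [ 0.033 -0.017  0.072  0.023  0.018  0.012 -0.039]
shift cm [-0.29 -0.49 13.17] twist 0.6 or -179.4 | R [-0.9854 -0.1702  0.0023] [-0.1702  0.9854  0.0012] j [-0.97  0.32  0.13  1.81 -0.05  1.02  0.93]
```

Emit:
move_arm:
  rows: [0, 0, 0, 0, 0, 0, 0, 0, 0, 0, 0, 0]

```text
clock: 12.5
tcp_pos: [0.4241, 0.39, 0.2429]
orientation: [-0.249, 3.131, -0.0]
contact_force: [0.4, -0.2, 0.3]
grip_width: 0.0513
gripper_force: 0.0
```

```bash
python3 - <<'E'
from h import *
o=r.get_obs();print(o["tcp_pos"],o["qvel"].round(3)); rel((.423,.391,.109),99.2)
E
```

```text
[0.4241 0.39   0.2429] [-0.001 -0.001 -0.006 -0.004 -0.    -0.001  0.   ]
shift cm [ 0.1   0.12 13.39] twist -0.1 or 179.9 | R [-0.9874 -0.1583 -0.0003] [-0.1583  0.9874 -0.0002] j [-0.96  0.32  0.14  1.81 -0.05  1.02  0.92]
```

Emit:
move_arm:
  rows: [0, 0, 2, 0, 0.1, 0.1, 5, 0, 0.1, 0.1, 8, 0, 0.1, 0.1, 10, 0, 0.1, 0.1, 11.5, 0, 0.1, 0.1, 12.5, 0, 0.1, 0.1, 13.2, 0, 0.1, 0.1, 13.4, 0, 0.1, 0.1, 13.4, 0]

```text
clock: 13.62
tcp_pos: [0.4224, 0.3921, 0.1091]
orientation: [-0.253, 3.131, 0.001]
contact_force: [0.0, 0.1, 0.6]
grip_width: 0.0515
gripper_force: 0.0
```

Emit:
move_arm:
  rows: [0, 0, 0, 0, 0, 0, 0, 0, 0, 0, 0, 0, 0, 0, 0, 0, 0, 0, 0, 0, 0, 0, 0, 0]
  fingers: 0
  newtons: 60

```text
clock: 14.38
tcp_pos: [0.4224, 0.3923, 0.1091]
orientation: [-0.253, 3.131, 0.001]
contact_force: [-0.3, 1.7, 5.2]
grip_width: 0.0094
gripper_force: 60.9
```

Emit:
move_arm:
  rows: [0, 0, -0.5, 0, 0, 0, -1.2, 0, 0, 0, -2.2, 0, 0, 0, -3.8, 0, 0, 0, -5.8, 0, 0, 0, -8, 0, 0, 0, -10, 0, 0, 0, -11.8, 0, 0, 0, -13, 0, 0, 0, -13, 0]

```text
clock: 15.62
tcp_pos: [0.4226, 0.3923, 0.2398]
orientation: [-0.253, 3.13, 0.002]
contact_force: [0.3, 0.2, -1.4]
grip_width: 0.0092
gripper_force: 60.1
```

```bash
python3 - <<'E'
from h import *
o=r.get_obs();print(o["tcp_pos"],o["contact_force"],o["grip_width"],o["qvel"].round(3))
rel((.56,.05,.24),54); rel((.4302,-.3264,.24),9.5)
E
```

```text
[0.4226 0.3923 0.2398] [ 0.3382  0.1735 -1.3542] 0.009159237299595845 [ 0.001  0.021 -0.004  0.027 -0.002 -0.013  0.001]
shift cm [ -8.07 -35.99  -0.05] twist 45.2 or -134.8 | R [-0.987  -0.1605 -0.0014] [-0.1605  0.987   0.0012] j [-0.97  0.32  0.14  1.81 -0.05  1.01  0.92]
shift cm [ 10.78 -71.06  -0.12] twist 89.7 or -90.3 | R [-0.987  -0.1605 -0.0014] [-0.1605  0.987   0.0012] j [-0.97  0.32  0.14  1.81 -0.05  1.01  0.92]
```

Emit:
move_arm:
  rows: [-0.3, -1.2, 0, 1.5, -1, -4.2, 0, 5.3, -1.9, -8.5, 0, 10.7, -3, -13.3, 0, 16.7, -4.1, -18.2, 0, 22.8, -5.2, -23, 0, 29, -6.2, -27.6, 0, 34.6, -7.1, -31.6, 0, 39.7, -7.8, -34.8, 0, 43.7, -8.1, -36, 0, 45.2]

```text
clock: 16.88
tcp_pos: [0.5598, 0.0447, 0.2385]
orientation: [-0.982, -2.984, 0.003]
contact_force: [0.5, 0.5, -2.3]
grip_width: 0.009
gripper_force: 60.1
```

Emit:
move_arm:
  rows: [0, 0, 0, 0, 0, 0, 0, 0]

```text
clock: 17.12
tcp_pos: [0.5594, 0.0508, 0.2385]
orientation: [-0.967, -2.988, -0.001]
contact_force: [-0.1, 0.4, -2.8]
grip_width: 0.0092
gripper_force: 60.1
```

```bash
python3 - <<'E'
from h import *
o=r.get_obs();print(o["tcp_pos"],o["contact_force"],o["grip_width"],o["qvel"].round(3))
rel((.4302,-.3264,.22),9.5)
E
```

```text
[0.5594 0.0508 0.2385] [-0.0991  0.4079 -2.7655] 0.009153971240044252 [-0.009 -0.002 -0.004 -0.002 -0.     0.    -0.001]
shift cm [-11.62 -38.14   1.84] twist 44.7 or -135.3 | R [-0.8106  0.5856  0.001 ] [0.5856 0.8106 0.0001] j [-0.55  0.31  0.44  1.86 -0.16  1.    0.9 ]
```

Emit:
move_arm:
  rows: [-0.4, -1.3, 0, 1.5, -1.4, -4.5, 0, 5.3, -2.8, -9, 0, 10.6, -4.3, -14.1, 0, 16.5, -5.9, -19.3, 0.3, 22.6, -7.4, -24.4, 0.6, 28.6, -8.9, -29.2, 1, 34.2, -10.2, -33.5, 1.4, 39.3, -11.2, -36.9, 1.7, 43.2, -11.6, -38.1, 1.8, 44.7]

```text
clock: 18.38
tcp_pos: [0.4268, -0.3302, 0.221]
orientation: [-2.043, -2.386, 0.001]
contact_force: [0.7, 0.8, -2.1]
grip_width: 0.0088
gripper_force: 60.1
```

Emit:
move_arm:
  rows: [0, 0, 0, 0, 0, 0, 0, 0, 0, 0, 0, 0]

```text
clock: 18.75
tcp_pos: [0.4308, -0.3257, 0.2208]
orientation: [-2.03, -2.397, -0.001]
contact_force: [0.2, 0.1, -1.4]
grip_width: 0.0089
gripper_force: 60.1
```

```bash
python3 - <<'E'
from h import *
o=r.get_obs();print(o["tcp_pos"],o["contact_force"],o["grip_width"],o["qvel"].round(3))
rel((.4302,-.3264,.18),9.5)
E
```

```text
[ 0.4308 -0.3257  0.2208] [ 0.2285  0.0795 -1.4299] 0.0089356933753838 [ 0.003  0.001  0.006 -0.002  0.002  0.     0.001]
shift cm [-0.06 -0.08  4.08] twist -0.0 or 180.0 | R [-0.1647  0.9863  0.0006] [0.9863 0.1647 0.0003] j [-0.06  0.34  0.74  1.94 -0.28  0.96  0.98]
```

Emit:
move_arm:
  rows: [0, 0, 1, 0, 0, 0, 2, 0, 0, -0.05, 3, 0, 0, -0.05, 3.6, 0, 0, -0.05, 3.6, 0, 0, -0.05, 3.6, 0]

```text
clock: 19.5
tcp_pos: [0.4298, -0.3272, 0.185]
orientation: [2.033, 2.394, -0.0]
contact_force: [-0.4, 0.1, -1.9]
grip_width: 0.0095
gripper_force: 60.1
```

```bash
python3 - <<'E'
from h import *
o=r.get_obs();print(o["tcp_pos"],o["contact_force"],o["grip_width"],o["qvel"].round(3))
f=r.grab_frame("side");g=r.grab_frame("top"); cv2.imwrite("pics/f2.png",f); cv2.imwrite("pics/g2.png",g)
cv2.imwrite("pics/c1.png",np.hstack([tile(f,270,275,60,90,400,600,5,.7),tile(g,405,195,60,90,400,600,5,.7)]))
rel((.4302,-.3264,.15),9.5)
E
```

```text
[ 0.4298 -0.3272  0.185 ] [-0.3943  0.135  -1.9014] 0.009478503614607524 [-0.003 -0.006  0.001 -0.005 -0.     0.001  0.001]
shift cm [0.07 0.04 3.51] twist -0.2 or 179.8 | R [-0.1623  0.9867 -0.0004] [0.9867 0.1623 0.0005] j [-0.02  0.39  0.71  1.97 -0.33  0.89  1.02]
```

View pics/c1.png

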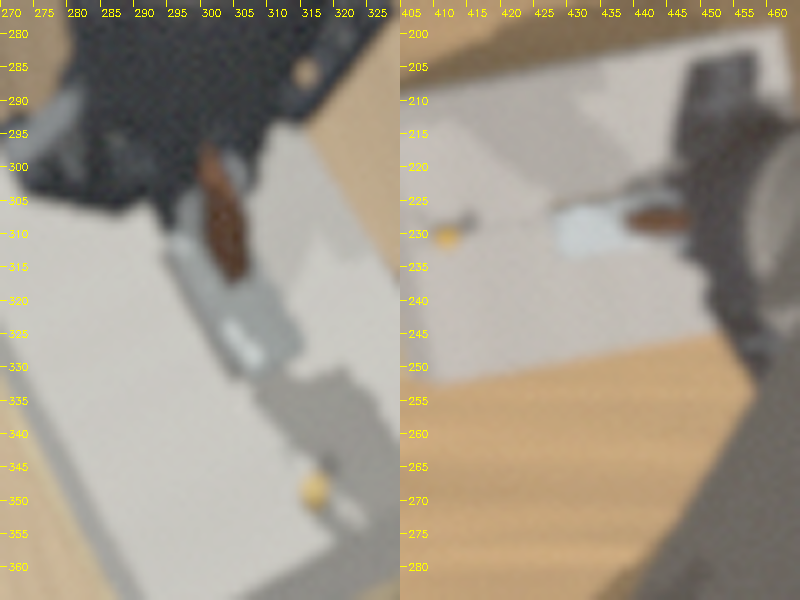

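```bash
python3 - <<'E'
from h import *
c=np.array([.4298,-.3272,.151]); a=np.radians(9.35); ux=np.array([np.cos(a),np.sin(a),0]); uy=np.array([-np.sin(a),np.cos(a),0]); uz=np.array([0,0,1])
P_=lambda x,y,z:c+ux*x/1e3+uy*y/1e3+uz*z/1e3
print("top: bar +y end corners top face",proj("top",[P_(-10,50,12),P_(10,50,12)]),"obs ~(428.5,225.7..233.2)")
print("tab +y end z12,54",proj("top",[P_(0,24,12),P_(0,24,54)]), "obs left 439,227.7")
print("side: bar -y corners top face",proj("side",[P_(-10,-50,12),P_(10,-50,12),P_(-10,-50,0),P_(10,-50,0)]),"obs (306,330.8),(315.3,326.8)")
print("tab -y end z12",proj("side",[P_(-5,-24,12),P_(5,-24,12)]),"obs 305.2,317.5")
print(atz("top",(428.5,229.5),.163)-P_(0,50,12))
E
```

```text
top: bar +y end corners top face [[427.985  233.3556]
 [426.5271 226.1202]] obs ~(428.5,225.7..233.2)
tab +y end z12,54 [[436.5975 227.9765]
 [441.0924 228.4374]] obs left 439,227.7
side: bar -y corners top face [[306.7613 327.5635]
 [315.1865 323.1413]
 [306.771  329.8863]
 [315.1103 325.4941]] obs (306,330.8),(315.3,326.8)
tab -y end z12 [[302.9056 316.1082]
 [307.0726 313.9646]] obs 305.2,317.5
[ 0.0006 -0.0034  0.    ]
```

The gauge sits about 3 mm toward −y of the TCP: its bar end is at top (428.5,229.5) against (427.3,229.7) predicted, and the side view agrees. I'll correct for that, then put the tip in and feel for the walls.

Emit:
move_arm:
  rows: [0.2, 0, 0, 0, 0.35, 0.05, 0, 0, 0.35, 0.05, 0.4, 0, 0.35, 0.05, 0.8, 0, 0.35, 0.05, 1.1, 0, 0.35, 0.05, 1.4, 0, 0.35, 0.05, 1.4, 0]

```text
clock: 20.48
tcp_pos: [0.4294, -0.3234, 0.1705]
orientation: [-2.033, -2.394, 0.0]
contact_force: [-0.2, 0.1, -1.4]
grip_width: 0.0089
gripper_force: 60.1
```

```bash
python3 - <<'E'
from h import *
o=r.get_obs();print(o["tcp_pos"],o["contact_force"],o["moment"],o["grip_width"])
E
```

```text
[ 0.4294 -0.3234  0.1705] [-0.2414  0.1058 -1.431 ] [-0.0255  0.0139 -0.0134] 0.008907564786046913
```

Tip bottom should be about 4 mm below the mouth. I'll go another 5 mm down.

Emit:
move_arm:
  rows: [0, 0, 0.2, 0, 0, 0, 0.4, 0, 0, 0, 0.5, 0, 0, 0, 0.5, 0]

```text
clock: 20.98
tcp_pos: [0.4296, -0.3234, 0.1657]
orientation: [-2.033, -2.395, 0.0]
contact_force: [-0.1, 0.6, -1.8]
grip_width: 0.0092
gripper_force: 60.1
```

Emit:
move_arm:
  rows: [0, 0.1, 0, 0, 0, 0.2, 0, 0, 0, 0.2, 0, 0]

```text
clock: 21.35
tcp_pos: [0.4317, -0.3231, 0.1658]
orientation: [2.033, 2.395, 0.0]
contact_force: [0.1, 0.0, -1.7]
grip_width: 0.0092
gripper_force: 60.1
```

Emit:
move_arm:
  rows: [0, 0.1, 0, 0, 0, 0.1, 0, 0]

```text
clock: 21.6
tcp_pos: [0.4326, -0.323, 0.1658]
orientation: [2.033, 2.395, 0.0]
contact_force: [0.1, 0.4, -2.5]
grip_width: 0.0096
gripper_force: 60.1
```

Emit:
move_arm:
  rows: [0, -0.3, 0, 0, 0, -0.4, 0, 0, 0, -0.5, 0, 0, 0, -0.5, 0, 0]

```text
clock: 22.1
tcp_pos: [0.4282, -0.3238, 0.166]
orientation: [2.032, 2.395, 0.001]
contact_force: [2.9, 0.9, -2.2]
grip_width: 0.0093
gripper_force: 59.9
```

Emit:
move_arm:
  rows: [0, -0.1, 0, 0, 0, -0.1, 0, 0]

```text
clock: 22.35
tcp_pos: [0.4279, -0.3238, 0.166]
orientation: [2.031, 2.394, 0.002]
contact_force: [5.3, 1.2, -5.0]
grip_width: 0.009
gripper_force: 59.6
```

Emit:
move_arm:
  rows: [0, 0.2, 0, 0, 0, 0.4, 0, 0, 0, 0.6, 0, 0, 0, 0.75, 0, 0, 0, 0.75, 0, 0]

```text
clock: 22.98
tcp_pos: [0.434, -0.3228, 0.1657]
orientation: [-2.033, -2.395, 0.0]
contact_force: [0.4, -0.7, -1.5]
grip_width: 0.0096
gripper_force: 60.1
```

Emit:
move_arm:
  rows: [0, 0.1, 0, 0, 0, 0.1, 0, 0]

```text
clock: 23.22
tcp_pos: [0.4347, -0.3226, 0.1657]
orientation: [-2.033, -2.395, 0.0]
contact_force: [0.1, -0.4, -1.7]
grip_width: 0.0088
gripper_force: 60.2
```

Emit:
move_arm:
  rows: [0, 0.1, 0, 0, 0, 0.1, 0, 0]

```text
clock: 23.48
tcp_pos: [0.4351, -0.3226, 0.1657]
orientation: [-2.033, -2.394, 0.001]
contact_force: [-3.3, 0.1, 0.9]
grip_width: 0.0095
gripper_force: 60.4
```

Emit:
move_arm:
  rows: [0, 0.1, 0, 0, 0, 0.1, 0, 0]

```text
clock: 23.72
tcp_pos: [0.4355, -0.3225, 0.1656]
orientation: [-2.033, -2.393, 0.002]
contact_force: [-5.9, -0.8, 2.1]
grip_width: 0.0088
gripper_force: 60.5
```

Emit:
move_arm:
  rows: [0, -0.3, 0, 0, 0, -0.5, 0, 0, 0.3, -0.52, 0, 0, 0.5, -0.52, 0, 0, 0.6, -0.52, 0, 0, 0.6, -0.52, 0, 0]

```text
clock: 24.48
tcp_pos: [0.431, -0.317, 0.1658]
orientation: [2.033, 2.395, 0.0]
contact_force: [0.1, 0.2, -1.4]
grip_width: 0.0093
gripper_force: 60.1
```

Emit:
move_arm:
  rows: [0.1, 0, 0, 0, 0.1, 0, 0, 0]

```text
clock: 24.72
tcp_pos: [0.4307, -0.3161, 0.1658]
orientation: [-2.033, -2.395, -0.0]
contact_force: [1.4, 1.0, -1.6]
grip_width: 0.009
gripper_force: 60.1
```

Emit:
move_arm:
  rows: [0.1, 0, 0, 0, 0.1, 0, 0, 0]

```text
clock: 24.98
tcp_pos: [0.4305, -0.3151, 0.1658]
orientation: [-2.033, -2.395, -0.0]
contact_force: [-0.2, -0.5, -1.7]
grip_width: 0.0092
gripper_force: 60.1
```

Emit:
move_arm:
  rows: [0.1, 0, 0, 0, 0.1, 0, 0, 0]

```text
clock: 25.22
tcp_pos: [0.4304, -0.3142, 0.1658]
orientation: [-2.033, -2.395, -0.0]
contact_force: [0.2, -0.1, -1.8]
grip_width: 0.009
gripper_force: 60.1
```

Emit:
move_arm:
  rows: [0.1, 0, 0, 0, 0.1, 0, 0, 0]

```text
clock: 25.48
tcp_pos: [0.4302, -0.3131, 0.1658]
orientation: [-2.033, -2.395, -0.0]
contact_force: [0.3, -0.0, -1.7]
grip_width: 0.0092
gripper_force: 60.1
```

Emit:
move_arm:
  rows: [0.1, 0, 0, 0, 0.1, 0, 0, 0]

```text
clock: 25.72
tcp_pos: [0.4301, -0.3126, 0.1659]
orientation: [2.033, 2.394, -0.001]
contact_force: [-0.3, -1.5, -1.4]
grip_width: 0.0095
gripper_force: 60.1
```

Emit:
move_arm:
  rows: [0.1, 0, 0, 0, 0.1, 0, 0, 0]

```text
clock: 25.98
tcp_pos: [0.43, -0.3121, 0.1659]
orientation: [2.033, 2.394, -0.001]
contact_force: [1.2, -4.0, -2.2]
grip_width: 0.0089
gripper_force: 59.9
```

Emit:
move_arm:
  rows: [-0.3, 0, 0, 0, -0.7, 0, 0, 0, -1.1, 0, 0, 0, -1.4, 0, 0, 0, -1.6, 0, 0, 0, -1.6, 0, 0, 0]

```text
clock: 26.72
tcp_pos: [0.4325, -0.3272, 0.1658]
orientation: [-2.033, -2.395, 0.0]
contact_force: [0.2, 0.2, -1.3]
grip_width: 0.0092
gripper_force: 60.1
```

Emit:
move_arm:
  rows: [-0.1, 0, 0, 0, -0.1, 0, 0, 0]

```text
clock: 26.98
tcp_pos: [0.4327, -0.328, 0.1658]
orientation: [-2.033, -2.395, -0.0]
contact_force: [-0.0, 0.6, -2.7]
grip_width: 0.0092
gripper_force: 60.1
```

Emit:
move_arm:
  rows: [-0.1, 0, 0, 0, -0.1, 0, 0, 0]

```text
clock: 27.22
tcp_pos: [0.4328, -0.3287, 0.1657]
orientation: [-2.033, -2.395, -0.0]
contact_force: [0.5, 1.5, -1.2]
grip_width: 0.0089
gripper_force: 60.2
```

Probing gave symmetric contacts on both axes: about 6.5 mm and 16 mm of play, which matches the tip in the slot. I'll centre and descend.

Emit:
move_arm:
  rows: [0.4, 0, 0, 0, 0.8, 0, 0, 0, 0.85, 0, 0, 0, 0.85, 0, 0.3, 0, 0.85, 0, 0.6, 0, 0.85, 0, 0.9, 0, 0.85, 0, 1.2, 0, 0.85, 0, 1.2, 0]

```text
clock: 28.22
tcp_pos: [0.4313, -0.3206, 0.1535]
orientation: [-2.033, -2.394, 0.0]
contact_force: [0.9, 0.0, -1.4]
grip_width: 0.0093
gripper_force: 60.1
```

Emit:
move_arm:
  rows: [0, 0, 0.4, 0, 0, 0, 0.8, 0, 0, 0, 1.2, 0, 0, 0, 1.6, 0, 0, 0, 2, 0, 0, 0, 2, 0]

```text
clock: 28.98
tcp_pos: [0.4312, -0.3205, 0.1334]
orientation: [-2.033, -2.394, 0.0]
contact_force: [0.1, -0.1, -2.1]
grip_width: 0.0087
gripper_force: 60.1
```

Emit:
move_arm:
  rows: [0, 0, 0.4, 0, 0, 0, 0.8, 0, 0, 0, 1.2, 0, 0, 0, 1.5, 0, 0, 0, 1.7, 0, 0, 0, 1.7, 0]

```text
clock: 29.72
tcp_pos: [0.4314, -0.3206, 0.1167]
orientation: [-2.033, -2.395, 0.0]
contact_force: [0.4, 0.7, -2.3]
grip_width: 0.0092
gripper_force: 60.1
```

Emit:
move_arm:
  rows: [0, 0, 0.1, 0, 0, 0, 0.2, 0, 0, 0, 0.2, 0]

```text
clock: 30.1
tcp_pos: [0.4314, -0.3206, 0.1147]
orientation: [-2.033, -2.395, -0.0]
contact_force: [-0.8, 0.4, -2.1]
grip_width: 0.0092
gripper_force: 60.1
```

Emit:
move_arm:
  rows: [0, 0, 0.1, 0, 0, 0, 0.1, 0]

```text
clock: 30.35
tcp_pos: [0.4315, -0.3208, 0.1141]
orientation: [2.033, 2.395, 0.0]
contact_force: [-0.9, 0.2, 3.4]
grip_width: 0.009
gripper_force: 61.0
```

Emit:
move_arm:
  rows: [0, 0, 0.05, 0, 0, 0, 0.05, 0]

```text
clock: 30.6
tcp_pos: [0.4315, -0.3209, 0.1141]
orientation: [2.034, 2.394, 0.001]
contact_force: [-2.6, 2.0, 9.6]
grip_width: 0.0091
gripper_force: 62.1
```

Emit:
move_arm:
  rows: [0, 0, 0, 0, 0, 0, 0, 0, 0, 0, 0, 0, 0, 0, 0, 0]
  fingers: 0.6

```text
clock: 31.1
tcp_pos: [0.4314, -0.3206, 0.1132]
orientation: [-2.033, -2.395, 0.0]
contact_force: [-0.1, 0.2, -0.5]
grip_width: 0.0512
gripper_force: 0.0
```

Emit:
move_arm:
  rows: [0, 0, -1, 0, 0, 0, -3, 0, 0, 0, -6, 0, 0, 0, -10, 0, 0, 0, -15, 0, 0, 0, -18, 0]

```text
clock: 31.85
tcp_pos: [0.4317, -0.3214, 0.2963]
orientation: [2.032, 2.392, 0.002]
contact_force: [0.9, -0.1, 0.3]
grip_width: 0.0516
gripper_force: 0.0
```

Emit:
move_arm:
  rows: [4, 0, 0, 0, 8, 2, 0, 0, 12, 4, 0, 0, 17, 5, 0, 0, 22, 6, 0, 0, 22, 6, 0, 0, 22, 6, 0, 0]

```text
clock: 32.72
tcp_pos: [0.4549, -0.0945, 0.2937]
orientation: [2.033, 2.394, 0.001]
contact_force: [1.2, -0.5, -0.4]
grip_width: 0.0514
gripper_force: 0.0
```

```bash
python3 - <<'E'
from h import *
f=r.grab_frame("side");g=r.grab_frame("top"); cv2.imwrite("pics/f3.png",f); cv2.imwrite("pics/g3.png",g)
cv2.imwrite("pics/d1.png",np.vstack([np.hstack([tile(f,200,110,200,150,400,300,20,.8),tile(f,250,280,108,81,400,300,10,.8)]),np.hstack([tile(g,395,195,80,60,400,300,10,.8),tile(g,180,120,200,150,400,300,20,.8)])]))
print(r.get_obs()["tcp_pos"],r.get_obs()["clock"])
E
```

```text
[ 0.4548 -0.0953  0.2936] 32.825
```

View pics/d1.png

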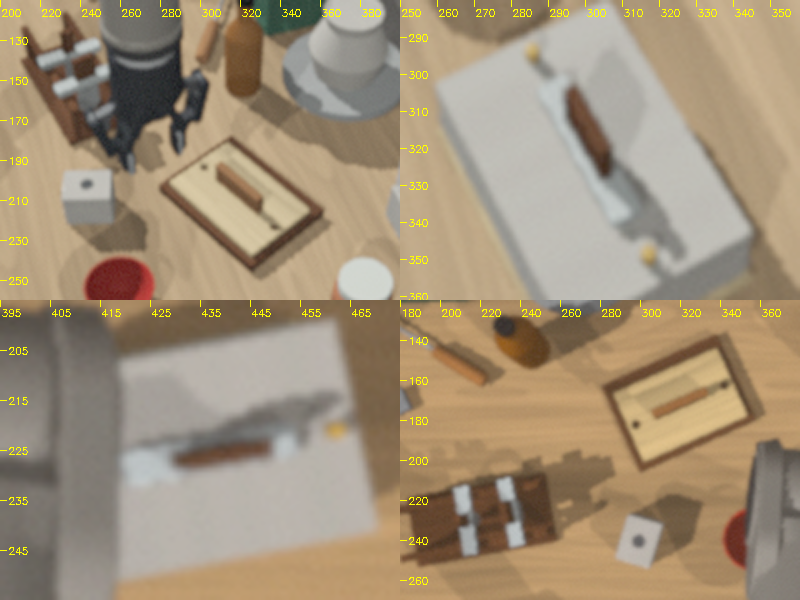

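The cover lies flat, centred and aligned on the board. The gauge is seated between the pins with its bar on the mould, and the other two gauges are still in the rack.

```bash
python3 -c "
from bench import r
print(r.hand_in())"
```

```text
the job is handed in; nothing more can be done
None
```

The job is handed in at about 33 s: the cover lies flat and centred on the board, the widest gauge is seated in the slot with its bar on the mould, and the other two gauges are still in the rack.

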